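# Lay out the painting kit by length

### The job

Lay the eraser, the dipper (the joined pair of small cups), the rose paint tube and the scraper on the four felt strips of the board in order of length: the shortest on the strip next to the dark end stop, then each longer one on the next strip along, the longest farthest from the stop. Each lies right side up, as it lay on the table, centred on its strip and in line with it (either end may point away from you).

Things in the scene. Friction and masses are not known exactly. Their poses are not given: they have to be found in the camera images.
- eraser: Small block eraser with a dark blue card sleeve round white rubber, lying flat, loose: 48 mm long, 25 mm wide, 14 mm high, 20 g. Origin at the centre of its underside; own y runs along its length, x across it, z up.
- dipper: Palette dipper: two small pale metal cups joined side by side, loose: 81 mm long over both cups, 39 mm wide, 22 mm high. Origin at the centre of its underside (midway between the cups); own y runs along its length, x across it, z up. It can be gripped across the waist between the cups, about 29 mm wide.
- paint_tube: White-bodied paint tube with a rose-pink band and a pale cap, lying flat, loose: 118 mm long over its cap, 38 mm at its widest (the flat tail), about 30 mm across its middle, 29 mm high, about 90 g. Origin on the underside at half its overall length and width; own y runs along its length (cap at +y), x across it, z up.
- scraper: Paint scraper with a yellow handle (black inlay on top) and a thin steel blade, lying flat, loose: 166 mm long overall, about 60 g. The handle runs from y = 0 to y = +83 mm, 24 mm wide and 18 mm high; the flat blade, up to 35 mm wide and 2 mm thick, takes the other half and is too thin to grip; grip the handle 20 to 40 mm from the origin. Origin on the underside at half its overall length; own y runs along its length (handle at +y), x across it, z up.
- strip_a: One of four identical grey felt strips on the layout board, fixed: 110 mm long, 44 mm wide, 3 mm thick, its top 13 mm above the table. Origin at the centre of its underside (10 mm above the table); own x runs along its length (away from the robot), y along the row, z up. The strips lie side by side 80 mm apart, in the order a, b, c, d from left to right as seen by the robot. The board under them is pale wood, 400 x 130 x 10 mm.
- strip_b: One of four identical grey felt strips on the layout board, fixed: 110 mm long, 44 mm wide, 3 mm thick, its top 13 mm above the table. Origin at the centre of its underside (10 mm above the table); own x runs along its length (away from the robot), y along the row, z up. The strips lie side by side 80 mm apart, in the order a, b, c, d from left to right as seen by the robot. The board under them is pale wood, 400 x 130 x 10 mm.
- strip_c: One of four identical grey felt strips on the layout board, fixed: 110 mm long, 44 mm wide, 3 mm thick, its top 13 mm above the table. Origin at the centre of its underside (10 mm above the table); own x runs along its length (away from the robot), y along the row, z up. The strips lie side by side 80 mm apart, in the order a, b, c, d from left to right as seen by the robot. The board under them is pale wood, 400 x 130 x 10 mm.
- strip_d: One of four identical grey felt strips on the layout board, fixed: 110 mm long, 44 mm wide, 3 mm thick, its top 13 mm above the table. Origin at the centre of its underside (10 mm above the table); own x runs along its length (away from the robot), y along the row, z up. The strips lie side by side 80 mm apart, in the order a, b, c, d from left to right as seen by the robot. The board under them is pale wood, 400 x 130 x 10 mm.
- end_stop: Dark wooden bar 120 mm long, 16 mm wide and 14 mm high, with two brass screws, fixed across one end of the layout board, parallel to the strips; it is beyond strip a at some starts and beyond strip d at others, 58 mm from that strip's centre line. At the board's other end lies a thin pale wooden wedge (fixed, 5 mm high) instead. Origin at the centre of its underside (10 mm above the table); own x runs along its length, z up.
Things that resemble listed ones, but are neither listed nor needed, are in the scene too. Leave any brown look-alike of the eraser alone.

How it is judged:
At the end, for the whole second after the job is handed in: Counted from the end stop the strips hold eraser, dipper, paint tube, scraper: each released, at rest, right side up on its strip, centre within 15 mm of the strip's centre, length within 0.26 rad (15 degrees) of the strip's, either way round (((horizontal distance between end_stop and strip_a below 0.12 m and horizontal distance between eraser and strip_a below 0.015 m and horizontal distance between dipper and strip_b below 0.015 m and horizontal distance between paint_tube and strip_c below 0.015 m and horizontal distance between scraper and strip_d below 0.015 m) or (horizontal distance between end_stop and strip_d below 0.12 m and horizontal distance between eraser and strip_d below 0.015 m and horizontal distance between dipper and strip_c below 0.015 m and horizontal distance between paint_tube and strip_b below 0.015 m and horizontal distance between scraper and strip_a below 0.015 m)) and angle between the y axis of each of eraser, dipper, paint_tube, scraper and the x axis of strip_b, either way round below 0.26 rad and angle between each of eraser, dipper, paint_tube, scraper's own z axis and vertical below 0.2 rad and height (world z) of eraser between 0.008 and 0.022 m and height (world z) of dipper between 0.008 and 0.022 m and height (world z) of paint_tube between 0.008 and 0.022 m and height (world z) of scraper between 0.008 and 0.022 m and linear speed of each of eraser, dipper, paint_tube, scraper below 0.02 m/s); the robot touches nothing.
It also fails if it takes over 96 s, if anything falls off the work surface, if the arm or the gripper's body presses on something with over 40 N, if the wrist force passes 120 N, or if a joint passes its speed limit or range.

### The arm

A 6-joint arm with a two-finger parallel gripper is mounted at the origin on a cart in front of the work surface, level with it; the furniture and walls round the work are solid. World frame = base frame: x ahead of the robot, y to its left, z up, the work surface at z = 0. Lengths are in m, angles in rad, forces in N, time in s.
With the tool pointing down it reaches from about 0.35 to 0.975 m from the base axis. Payload 7.1 kg.
Tool frame: the origin (TCP) lies midway between the tips of the shut fingers; the grasp point (between the pads) lies 19 mm behind it; z points along the fingers, y is the line along which they close (so a half turn about z gives the same grasp; the last joint's range is limited). The gripper opens to 88 mm and grips with 3 to 60 N. Pads are 20 mm wide; open, the fingers measure 115 mm over their backs; the gripper's body (75 mm by 178 mm) begins 61 mm behind the grasp point.
Start: joints at [1.277, 0.423, 1.63, -0, 1.089, -0.019], TCP at [0.17, 0.602, 0.223] pointing down, gripper open.
Joint ranges: [-3, 3], [-0.9, 2.11], [0.09, 2.58], [-1.31, 4.45], [0.11, 2.69], [-2.54, 2.54]. Speed limits (rad/s): [2.39, 2.39, 3.01, 3.14, 3.14, 3.14].

### API

Orientations are given as a unit quaternion [w, x, y, z].
In Python, from station import move_pose, movel, movej, command_gripper, wait, inverse_kinematics, read_camera, camera_info, MotionError, job_done, get_time, get_joint_pos, get_qvel, get_effort, get_tcp_pos, get_ee_rot, get_ft_force, get_ft_torque, get_grip_width, get_finger_force gives the robot as it stands. Calls block until the motion is done:
- move_pose(position, orientation): joint-space move of the TCP to a pose.
- movel(position, frame=None, v=0.15, until_force=None): straight line of the TCP; frame=None keeps the orientation; v is the mean speed in m/s. With until_force (N) it stops when the force on the tool has changed by that much, and returns True; else False.
- movej(angles): joint-space move.
- command_gripper(opening): opening from 0.0 (shut) to 1.0 (fully open); the grip force is fixed at half the most; returns when the fingers have stopped.
- wait(seconds).
- inverse_kinematics(position, orientation): joint angles nearest the present ones, or None.
- read_camera(name): name is "side" or "top"; returns the picture (480x640x3 uint8, red, green, blue); there is no depth.
- camera_info(name): a dict with "intrinsics" (3x3 intrinsics, pixels), "T" (4x4, takes a point from camera to world coordinates). Camera axes: x right, y up, looking along -z (the intrinsics and any distortion apply to the point x, -y, -z); pixel columns grow to the right and rows downward; lengths in m; the calibration is good to about 2 mm. A picture is of the moment at which its call begins. camera_info takes no time and is no camera call.
A pose or a line that the arm cannot do raises MotionError and nothing moves.
- job_done(): hands the job in; it is judged then, once.
Readings, each from a call of its own:
- get_time(): time.
- get_joint_pos(): joint angles.
- get_qvel(): joint speeds.
- get_effort(): joint torques, N m.
- get_tcp_pos(): TCP position.
- get_ee_rot(): TCP orientation.
- get_ft_force(): force on the tool from outside, world axes, zero at the start.
- get_ft_torque(): the same for the moment, N m.
- get_grip_width(): opening from 0.0 (shut) to 1.0 (fully open).
- get_finger_force(): force on a finger pad.
Only numpy, scipy, OpenCV 4.12 (cv2) and the standard library are available. Lean on these libraries where they do the work, as an engineer would, in place of code of your own. Each camera call takes 0.05 s, during which the arm holds its last target. There are 200 camera calls.

## Working session

There is one attempt and no reset: what is moved stays moved. The work goes in short steps, each a Python script; the robot and the scene stay as the last script left them, time stands still between calls to the robot, and variables do not carry over. Pictures are saved under pics/ and viewed, at most 14 in all, crops included, and the job is handed in when it is done.

```bash
mkdir -p pics; python3 - <<'E'
from station import *
import cv2
for n in ("top","side"):
    cv2.imwrite(f"pics/{n}0.png",read_camera(n)[:,:,::-1]); i=camera_info(n); print(n,{k:(v.tolist() if hasattr(v,'tolist') else v) for k,v in i.items()})
print(get_time(),get_ee_rot())
E
```

```text
top {'intrinsics': [[604.5024687943501, 0.0, 328.80169703475497], [0.0, 604.5024687943501, 244.18203905253085], [0.0, 0.0, 1.0]], 'T': [[0.015955160261303607, 0.9828467793839599, -0.18373252601435203, 0.23847282690869173], [-0.9998433990843039, 0.01708997890300226, 0.004594554237463681, -0.2043222051544454], [0.007655727828376683, 0.18363044648334698, 0.9829655380305786, 1.24619310059368], [0.0, 0.0, 0.0, 1.0]]}
side {'intrinsics': [[545.8407137886866, 0.0, 322.34188844133007], [0.0, 545.8407137886866, 238.09547321663203], [0.0, 0.0, 1.0]], 'T': [[0.9931025071839384, 0.03824967807284756, -0.11083488779395688, 0.3973186949031102], [-0.11542445661872716, 0.4850625618935944, -0.8668284177756833, -1.0116407340953624], [0.020605946696210128, 0.8736425316893325, 0.4861317946649926, 0.5062654781861339], [0.0, 0.0, 0.0, 1.0]]}
0.1 [-9.77122282e-05  1.36949920e-01  9.90577751e-01 -6.54949838e-04]
```

View pics/top0.png

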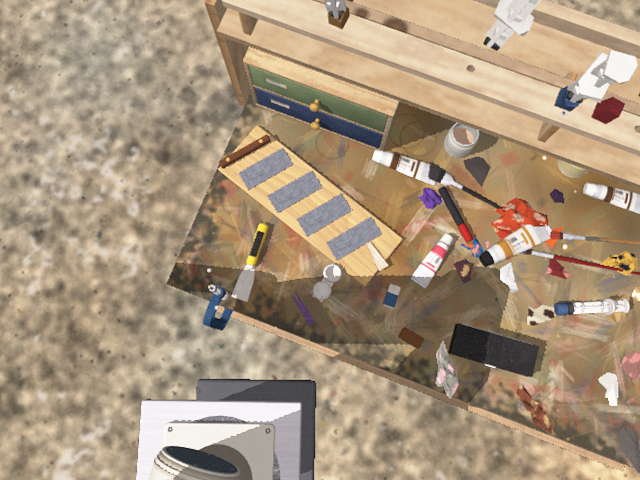

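View pics/side0.png

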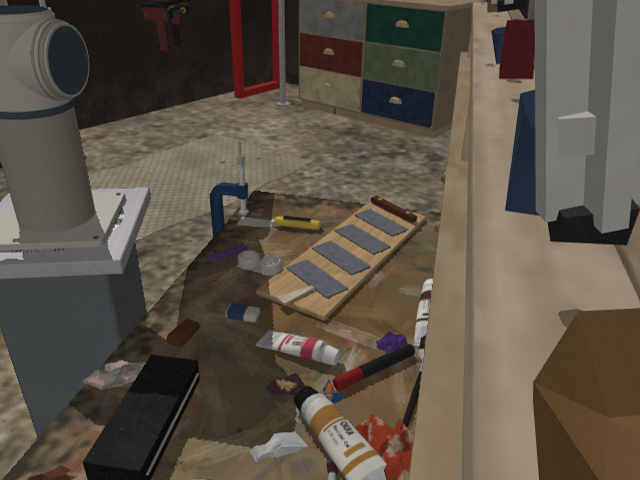

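The top view shows the end stop at (245,150), beyond the leftmost strip (a). The scraper is at (252,262), the dipper at (328,281), the blue eraser at (391,295), and the rose tube at (433,260). The brown decoy is at (411,337). I'll enlarge this area to read the pixels.

```bash
python3 - <<'E'
import cv2
im=cv2.imread("pics/top0.png")
def crop(n,x0,y0,w,h,s):
    c=cv2.resize(im[y0:y0+h,x0:x0+w],None,fx=s,fy=s,interpolation=cv2.INTER_CUBIC)
    for x in range((x0+9)//10*10,x0+w,10):
        cv2.line(c,((x-x0)*s,0),((x-x0)*s,4 if x%50 else 12),(255,255,255),1)
        if x%20==0: cv2.putText(c,str(x),((x-x0)*s,22),0,.35,(255,255,255),1)
    for y in range((y0+9)//10*10,y0+h,10):
        cv2.line(c,(0,(y-y0)*s),(4,(y-y0)*s),(255,255,255),1)
        if y%20==0: cv2.putText(c,str(y),(6,(y-y0)*s+4),0,.35,(255,255,255),1)
    cv2.imwrite(f"pics/{n}.png",c)
crop("c1",215,120,195,150,4)
crop("c2",225,215,125,95,6)
crop("c3",370,220,100,95,6)
E
```

```text
(no output)
```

View pics/c1.png

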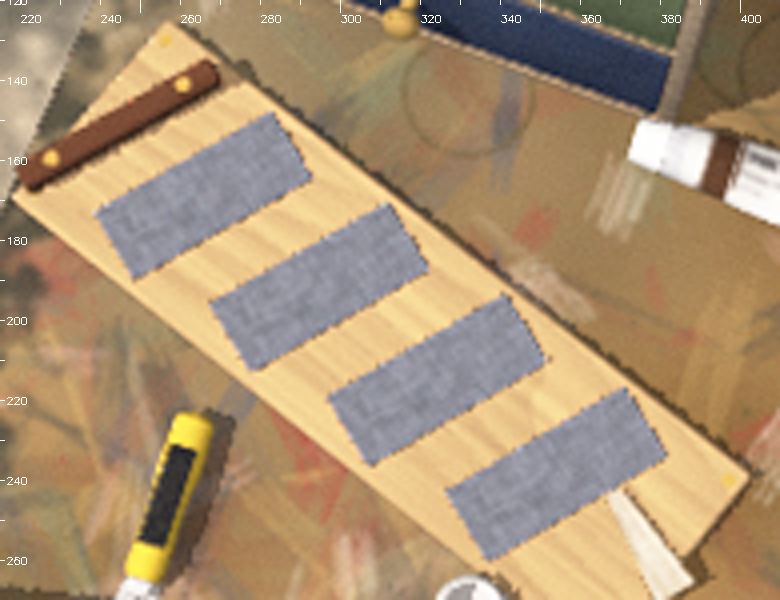

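View pics/c2.png

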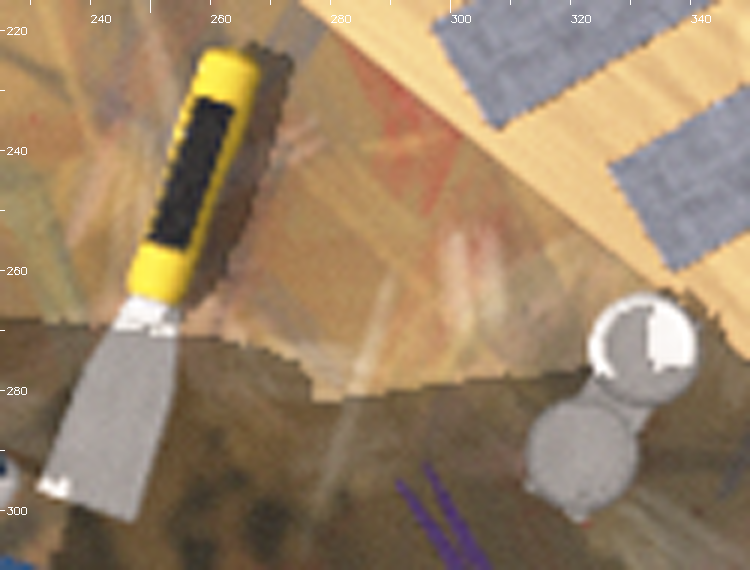

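View pics/c3.png

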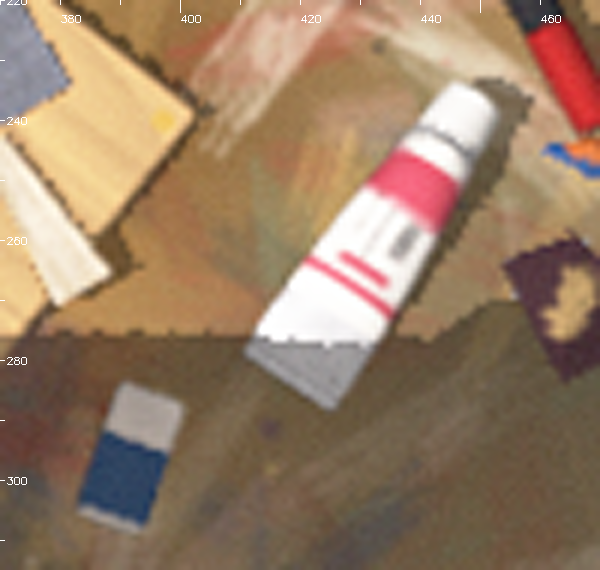

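```bash
cat > h.py <<'E'
import numpy as np
from station import *
def w(px,z,cam="top"):
    i=camera_info(cam);K=i["intrinsics"];T=i["T"];K=np.array(K);T=np.array(T)
    d=np.linalg.inv(K)@[px[0],px[1],1]; d=T[:3,:3]@[d[0],-d[1],-d[2]]
    return (T[:3,3]+d*(z-T[2,3])/d[2])
E
python3 - <<'E'
from h import *
np.set_printoptions(precision=4,suppress=True)
def P(pts,s,o,z): return np.array([w((p[0]/s+o[0],p[1]/s+o[1]),z)[:2] for p in pts])
S=dict(a=[(275,112),(313,180),(136,280),(95,212)],b=[(391,203),(430,269),(256,371),(211,300)],c=[(510,294),(547,359),(373,466),(329,397)],d=[(628,388),(667,456),(490,560),(446,490)])
A=lambda v:np.degrees(np.arctan2(v[1],v[0]))
for k,v in S.items():
    q=P(v,4,(215,120),.013); d=q[0]+q[1]-q[2]-q[3]; print(k,q.mean(0),A(d),np.linalg.norm(d)/2)
o=(225,215)
h=P([(197,97),(234,105),(187,248),(149,243)],6,o,.018).mean(0); e=P([(37,488),(133,521)],6,o,.002).mean(0); f=P([(232,50)],6,o,.009)[0]
print("scr inlay",h,"blade",e,"far",f,"L",np.linalg.norm(f-e),A(f-e),A(h-e),np.linalg.norm(h-e),"mid",(f+e)/2)
c=P([(643,348),(582,454)],6,o,.022);print("dip",c.mean(0),A(c[0]-c[1]),np.linalg.norm(c[0]-c[1]))
o=(370,220)
q=P([(122,382),(185,403),(143,531),(78,512)],6,o,.014);d=q[0]+q[1]-q[2]-q[3];print("er",q.mean(0),A(d),np.linalg.norm(d)/2)
a=P([(478,92)],6,o,.015)[0];b=P([(247,350),(333,408)],6,o,.008).mean(0);print("tube",(a+b)/2,A(a-b),np.linalg.norm(a-b))
E
```

```text
a [ 0.6292 -0.0748] -58.42081706950945 0.1088347878731048
b [ 0.5811 -0.1382] -58.670523435691145 0.10753679845805594
c [ 0.5317 -0.2012] -57.72405173702328 0.10876577554170024
d [ 0.4824 -0.2634] -58.82665440521383 0.10858998813544073
scr inlay [ 0.4662 -0.0617] blade [ 0.353  -0.0276] far [ 0.5118 -0.073 ] L 0.16513594715100957 -15.955720014627563 -16.755368163969848 0.1182410237393647 mid [ 0.4324 -0.0503]
dip [ 0.3893 -0.2078] -28.83122573321737 0.041692489574521784
er [ 0.3631 -0.3409] -18.493731630957797 0.04663012109348015
tube [ 0.4415 -0.4286] -33.07668764240673 0.1197121142417384
```

```bash
cat >> h.py <<'E'
def q(deg): t=np.radians(deg)/2; return [0,np.cos(t),np.sin(t),0]
def u(deg): return np.array([np.cos(np.radians(deg)),np.sin(np.radians(deg))])
H=0.15
def pick(xy,deg,op,z=0.004):
    move_pose([*xy,H],q(deg)); command_gripper(op); movel([*xy,z],v=.12); command_gripper(0)
    wd=get_grip_width(); movel([*xy,H],v=.2); print("pick",wd*88,get_grip_width()*88,get_finger_force(),get_joint_pos()[5],get_time())
def place(xy,deg,op,z=0.0185,h=H):
    move_pose([*xy,h],q(deg)); r=movel([*xy,z],v=.1,until_force=8); zz=get_tcp_pos()[2]; command_gripper(op); movel([*xy,h],v=.2); print("place",r,zz,get_time())
E
python3 - <<'E'
from h import *
np.set_printoptions(precision=4,suppress=True)
print("drawer bottom",w((245,105),0),w((383,147),0))
for z in (.05,.08,.1,.12,.15): print(z,w((392,112),z),w((252,75),z))
pick([.3631,-.3409],161.5,.55)
E
```

```text
drawer bottom [ 0.7781 -0.0218  0.    ] [ 0.6873 -0.324   0.    ]
0.05 [ 0.7468 -0.3381  0.05  ] [ 0.8244 -0.0411  0.05  ]
0.08 [ 0.7341 -0.3348  0.08  ] [ 0.8097 -0.0452  0.08  ]
0.1 [ 0.7256 -0.3326  0.1   ] [ 0.7999 -0.048   0.1   ]
0.12 [ 0.7171 -0.3303  0.12  ] [ 0.7901 -0.0507  0.12  ]
0.15 [ 0.7043 -0.327   0.15  ] [ 0.7754 -0.0548  0.15  ]
pick 23.841858809566858 23.390156149814256 29.99993473291397 -2.0256940551545126 7.0
```

```bash
python3 - <<'E'
from h import *
import cv2
T=121.6
place([.6292,-.0748],T,.5)
pick([.3893,-.2078],151.2,.6)
place([.5808,-.1382],T,.6)
move_pose([.4415,-.4286,H],q(147))
cv2.imwrite("pics/top1.png",cv2.resize(read_camera("top")[120:320,200:480,::-1],None,fx=2.8,fy=2.8,interpolation=cv2.INTER_CUBIC))
E
```

```text
place False 0.01920721078866067 11.2167
pick 30.013965490796423 30.04578158364656 25.177442908761805 -1.5854182612147993 15.475
place False 0.019155035996621793 19.15
```

View pics/top1.png

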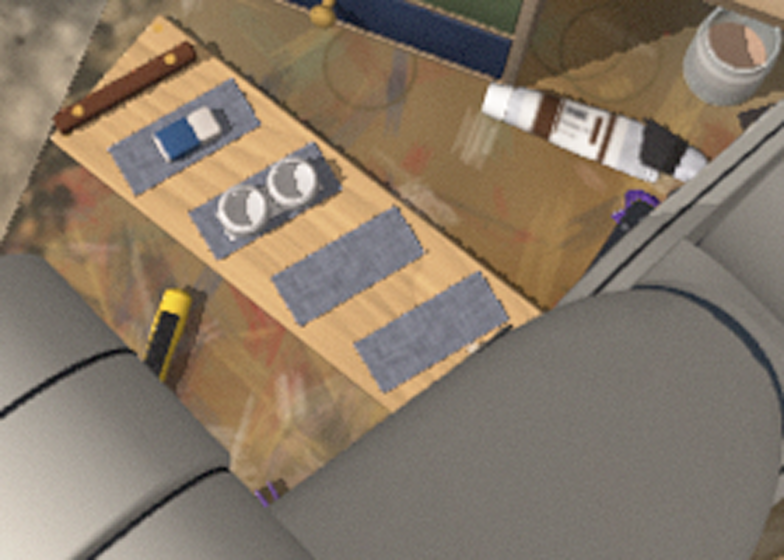

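The eraser (188,134) and dipper (267,196) both lie centred on strips a and b. Next are the tube and the scraper.

```bash
python3 - <<'E'
from h import *
import cv2
T=121.6
pick([.4415,-.4286],146.9,.65)
place([.5318,-.2012],T,.65)
g=np.array([.4328,-.0505])+.032*u(-16.4)
pick(g,163.6,.55)
place(np.array([.4824,-.2634])+.032*u(-58.4),T,.5)
move_pose([.17,.602,.223],q(164))
cv2.imwrite("pics/top2.png",cv2.resize(read_camera("top")[120:320,200:480,::-1],None,fx=2.8,fy=2.8,interpolation=cv2.INTER_CUBIC))
cv2.imwrite("pics/side2.png",cv2.resize(read_camera("side")[180:340,200:460,::-1],None,fx=3,fy=3,interpolation=cv2.INTER_CUBIC))
E
```

```text
pick 31.56982661713328 31.5063776920585 29.89403638523072 -1.7830241487763367 23.7833
place False 0.019091711157938136 27.625
pick 21.065473197062367 21.39706602228087 29.995142742991447 -1.4377802408591234 31.4833
place False 0.01912126550724968 35.2583
```

View pics/top2.png

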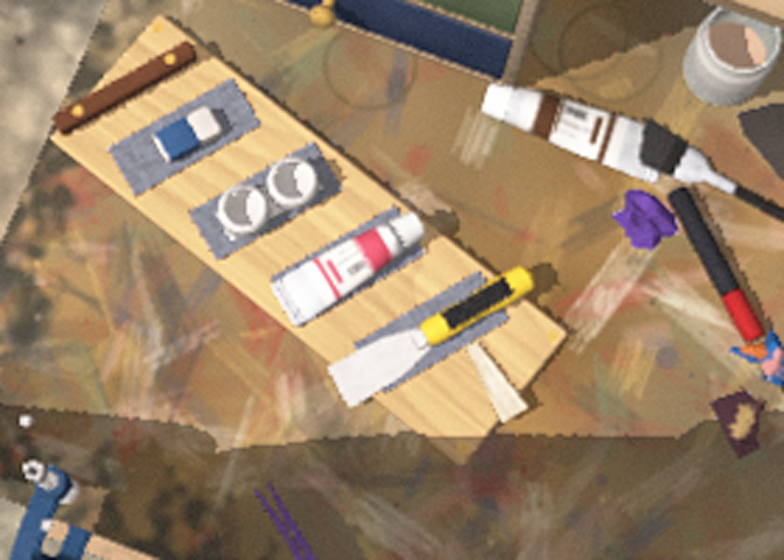

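View pics/side2.png

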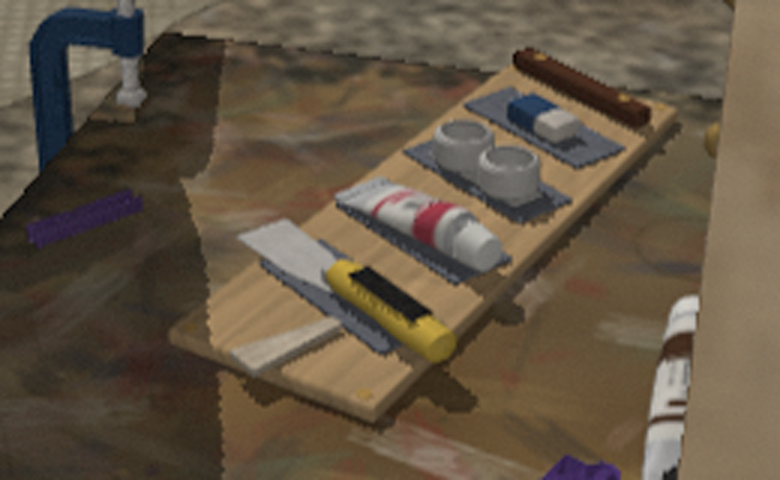

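Both views show all four items lying flat and centred: eraser on a, dipper on b, tube on c, and scraper on d. The scraper's midpoint is at about (437,331), against a strip centre of about (432,333).

```bash
python3 -c "
from station import *
wait(.5); print(get_time(), job_done())"
```

```text
the job is handed in; nothing more can be done
39.1917 None
```

I handed the job in at 39.2 s: eraser, dipper, rose paint tube and scraper lie on strips a to d, counted from the end stop, and the last pictures showed each flat, centred and in line (no verdict was returned).

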